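# Dip the gear unit and present the gauge rod for reading

## Robot

A 7-joint arm with a two-finger parallel gripper is mounted at the origin on a cart in front of the work surface, level with it; the furniture and walls round the work are solid. World frame = base frame: x ahead of the robot, y to its left, z up, the work surface at z = 0. Lengths are in mm, angles in rad, forces in N, time in s.
With the tool pointing down it reaches from about 400 to 875 mm from the base axis. Payload 4.4 kg.
Tool frame: the origin (TCP) lies midway between the tips of the shut fingers; the grasp point (between the pads) lies 19 mm behind it (ctrl.grip_point_offset is the distance from the TCP to the grasp point, in mm); z points along the fingers, y is the line along which they close (so a half turn about z gives the same grasp; the last joint's range is limited). The gripper opens to 85 mm and grips with 20 to 120 N. Pads are 22 mm wide; open, the fingers measure 114 mm over their backs; the gripper's body (76 mm by 85 mm) begins 54 mm behind the grasp point. The pads swing forward as they close: fully open they stand 13 mm farther back than shut.
Start: joints at [1.269, 0.628, 0.038, 1.517, -0.027, 0.996, -0.02], TCP at [151.881, -632.021, 231.313] pointing down, gripper open.
Joint ranges: [-3.06, 3.06], [-0.37, 2.12], [-1.25, 1.32], [0.18, 2.47], [-1.1, 4.24], [0.23, 1.98], [-2.94, 2.94]. Speed limits (rad/s): [2.57, 2.57, 3.14, 3.14, 3.14, 3.14, 3.14].

## Interface

Orientations are given as [roll, pitch, yaw] about the fixed x, y, z axes, in that order (R = Rz(yaw) Ry(pitch) Rx(roll)).
In Python, from cell import ctrl gives the robot as it stands.
- The arm moves only by the shell command python3 nudge.py 'ROWS'. ROWS is a JSON object with one list for each field, all of the same length, 1 to 12, a row being the entries at one place: dx, dy, dz (the shift in mm), drx, dry, drz (a rotation vector in rad), aperture (the finger opening in mm); each row shifts and turns the commanded pose from where the row before left it, along the tool's axes as they then stand; what a row does not reach is not made up. A row lasts 1/10 s, in which the tool goes at most 50 mm and 0.15 rad, less where a joint would pass 70% of its speed; a pose out of reach is approached as far as the arm can. The fingers move at their own pace and stop on an object; the grip force is fixed at half the most. Time passes only in rows, so rows that do not move let the fingers close. It prints the time, the measured TCP pose, the force, the opening and the grip force at its end. Input that does not fit is refused with a message, and nothing moves.
- ctrl.read_state(): the state, without advancing time (a new reading comes with each control period).
- ctrl.get_image(name): name is "scene" or "top"; returns the picture (384x512x3 uint8, blue, green, red); there is no depth.
- ctrl.calibration(name): a dict with "fx", "fy", "cx", "cy" (pixels), "rvec" (rotation vector, rad) and "tvec" (3), from world to camera coordinates, as OpenCV has them. Camera axes: x right, y down, z forward; pixel columns grow to the right and rows downward; lengths in mm; the calibration is good to about 2 mm. A picture is of the moment at which its call begins. calibration takes no time and is no camera call.
- ctrl.finish_job(): hands the job in; it is judged then, once.
The state is a dict: "clock": time; "qpos": joint angles; "qd": joint speeds; "tau": joint torques, N m; "eef_pos": TCP position; "tool_rot": TCP orientation; "force": force on the tool from outside, world axes, zero at the start; "torque": the same for the moment, N m; "width": finger opening in mm; "gripper_force": force on a finger pad.
Only numpy, scipy, OpenCV 4.12 (cv2) and the standard library are available. Lean on these libraries where they do the work, as an engineer would, in place of code of your own. Each camera call takes 0.05 s, during which the arm holds its last target. There are 200 camera calls.

## Task

Check the gear unit with its dip gauge: take the gauge rod out of its wooden rack by the black grip, push it gently, tip first, down the sloping guide tube until its collar stops on the mouth of the tube, then draw it right out again. Finish while still holding the rod in the gripper: level and still, its tip about 20 cm above the bench over the middle of the square white reading plate, clear of the rack and the gear unit; do not disturb the bolt, the nut and the tape measure.

Things in the scene. Friction and masses are not known exactly. Their poses are not given: they have to be found in the camera images.
- gauge_rod: loose dip gauge, 0.08 to 0.17 kg, lying in the rack. Origin on the rod's axis in the grip; +x along the rod to the tip, +z up as it lies. Black flat grip, x -40 to +32 mm, 12 mm thick (y), 22 high (z); neck of 12 mm diameter to x 50; collar disc of 26 mm diameter, x 50 to 56; steel rod of 8 mm diameter with dark rings, x 56 to its tip at 151. Centre of mass at about x +35 mm
- rod_tip (a point): the tip of the gauge rod, on its axis, at x = +151 mm
- collar_face (a point): centre of the collar's face towards the tip, on the rod's axis, at x = +56 mm; it stops on the mouth of the guide tube
- rod_rack: fixed wooden rack, base 150 x 60 x 10 mm, origin at the centre of its underside, +x towards the rod's tip. Two posts 12 x 44 mm, up to 67 mm high, with notches open at the top: at x -61 under the tail of the grip, at x +65 under the thin rod. The rod lies level, axis 60 mm above the bench, its origin at rack x -27; between the posts the grip is free, the rod lifts straight up
- gear_unit: fixed grey cast gear housing, flange 120 x 104 mm (x -80 to +40), 92 mm high, 100 over the breather; shaft stub on its -y side to y -71 mm. Origin on its underside; +x is the side on which the guide tube slopes up and out to its mouth at x +88, z +105 mm
- guide_tube: steel guide tube, part of the gear unit. Origin at the centre of its mouth; its +z points out of the mouth along the tube, 40 degrees above the horizontal; the rod goes in along -z. Outside 18 mm, bore 11 mm, straight, 105 mm deep (the tip does not reach the bottom), mouth flared to 18 mm bore over the first 9 mm, rim 25 mm outside
- reading_plate: square white plate lying fixed on the bench, 90 x 90 x 6 mm, origin at the centre of its underside; right of the black bench grinder as the robot sees it. The grinder, up to 0.26 m high, stands between it and the gear unit (about x 0.3 to 0.56, y -0.13 to 0.07): pass above it; space beyond the plate (larger x) is open and low
- bolt_m12: bystander: loose hexagon bolt standing on its head, 57 mm high, 21 mm wide; origin at the centre of its underside
- nut_m16: bystander: loose hexagon nut, 27 mm wide and 13 mm high; origin at the centre of its underside
- tape_measure: bystander: loose tape measure, 43 x 86 mm and 66 mm high; origin at the centre of its underside

How it is judged (in metres and radians):
On the way, in this order (a step that is already met when the one before it is completed fails the run):
1. the rod is in the guide tube with its collar stopped on the mouth (distance between collar_face and guide_tube below 0.004 m and angle between the x axis of gauge_rod and the z axis of guide_tube, either way round below 0.08 rad and z of rod_tip in the frame of guide_tube below -0.085 m), for 0.2 s.
2. the rod is drawn right out of the tube (z of rod_tip in the frame of guide_tube above 0.008 m).
At the end, for the whole second after the job is handed in: After dipping, the gripper still holds the rod clear of the rack and the gear unit: within 6 degrees of level, at rest, tip within 30 mm horizontally of the reading plate's centre and 130 to 280 mm above the bench; bolt, nut and tape measure within 15 mm of where they stood (horizontal distance between rod_tip and reading_plate below 0.03 m and height (world z) of rod_tip between 0.13 and 0.28 m and angle between gauge_rod's own x axis and vertical between 1.466 and 1.676 rad and linear speed of gauge_rod below 0.02 m/s and angular speed of gauge_rod below 0.15 rad/s and contact force between the fingers and gauge_rod above 1 N and contact force between gauge_rod and gear_unit below 0.1 N and contact force between gauge_rod and rod_rack below 0.1 N and distance of each of bolt_m12, nut_m16, tape_measure from where it was at the start of the episode below 0.015 m); the arm keeps its last pose, push and grip.
It fails at once if the rod is forced against the gear unit or its tube (over 40 N) (contact force between gauge_rod and gear_unit above 40 N).
It fails at once if the bolt, the nut or the tape measure is pushed away (distance of any of bolt_m12, nut_m16, tape_measure from where it was at the start of the episode above 0.015 m).
It also fails if it takes over 58 s, if anything falls off the work surface, if the arm or the gripper's body presses on something with over 40 N, if the wrist force passes 120 N, or if a joint passes its speed limit or range.

## Working session

There is one attempt and no reset: what is moved stays moved. The work goes in short steps, Python scripts to look and compute and a shell command to move; the robot and the scene stay as the last step left them, time stands still between calls to the robot, and variables do not carry over. Pictures are saved under pics/ and viewed, at most 13 in all, crops included, and the job is handed in when it is done.

```bash
ls; mkdir -p pics
python3 - <<'E'
from cell import ctrl
import cv2
s=ctrl.read_state(); print({k:s[k] for k in('clock','eef_pos','tool_rot','width','force')}, ctrl.grip_point_offset)
for n in('scene','top'):
    cv2.imwrite(f'pics/{n}0.png',ctrl.get_image(n)); print(n,ctrl.calibration(n))
E
```

```text
cell.py
nudge.py
pics
{'clock': 0.0, 'eef_pos': array([ 151.71544639, -631.43270307,  230.42329958]), 'tool_rot': array([-3.13978700e+00,  3.98178508e-05,  2.35807246e-01]), 'width': 85.4643660646374, 'force': array([ 0.02812421, -0.41568677,  0.39369559])} 18.700000000000003
scene {'fx': 352.119659647702, 'fy': 352.119659647702, 'cx': 257.55523007389525, 'cy': 196.35246272221804, 'rvec': array([ 1.04073101, -2.44504104,  1.00794549]), 'tvec': array([394.62240022, 372.65572735, 689.58763479])}
top {'fx': 382.2934786673041, 'fy': 382.2934786673041, 'cx': 255.91059776379967, 'cy': 185.40684654670656, 'rvec': array([ 2.17721003, -2.22021667,  0.0741952 ]), 'tvec': array([  10.66370795,  588.5851348 , 1290.44580954])}
```
View pics/scene0.png

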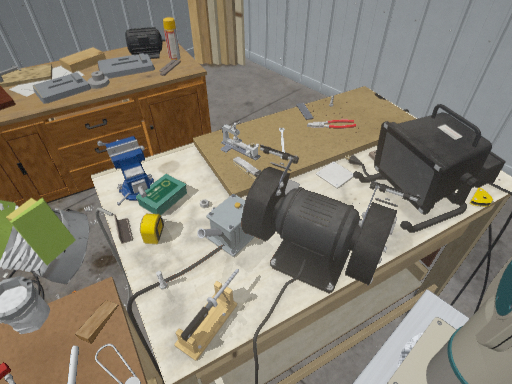

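View pics/top0.png

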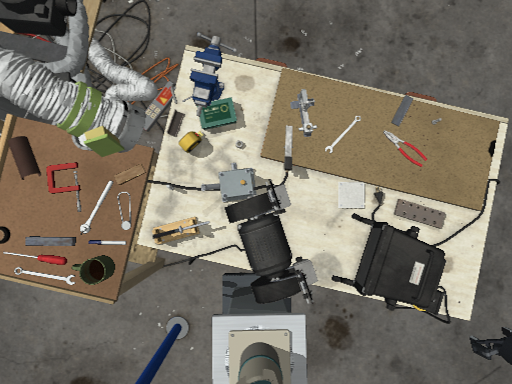

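The two views show the rack with the rod at scene (208,318) and top (180,230), and the gear unit at scene (228,220) and top (237,183). The plate is at scene (335,174) and top (352,195). The gripper is off to the lower right. Next I'll zoom in.

Create h.py:
```python
import numpy as np, cv2
from cell import ctrl
C={n:ctrl.calibration(n) for n in('scene','top')}
def K(n): c=C[n]; return np.array([[c['fx'],0,c['cx']],[0,c['fy'],c['cy']],[0,0,1]])
def RT(n): return cv2.Rodrigues(C[n]['rvec'])[0],np.array(C[n]['tvec']).reshape(3)
def proj(n,P):
    return cv2.projectPoints(np.array(P,float).reshape(-1,1,3),C[n]['rvec'],C[n]['tvec'],K(n),None)[0].reshape(-1,2)
def ray(n,uv):
    R,t=RT(n); d=R.T@np.linalg.inv(K(n))@[uv[0],uv[1],1.]; return -R.T@t,d/np.linalg.norm(d)
def onplane(n,uv,z):
    o,d=ray(n,uv); return o+d*(z-o[2])/d[2]
def tri(us,ut):
    o1,d1=ray('scene',us);o2,d2=ray('top',ut)
    a=np.linalg.lstsq(np.c_[d1,-d2],o2-o1,rcond=None)[0]
    p,q=o1+a[0]*d1,o2+a[1]*d2
    return (p+q)/2,np.linalg.norm(p-q)
```

Run:
```python
import cv2,numpy as np
s=cv2.imread('pics/scene0.png');t=cv2.imread('pics/top0.png')
f=lambda i,x,y,w,h,k:cv2.resize(i[y:y+h,x:x+w],None,fx=k,fy=k,interpolation=cv2.INTER_CUBIC)
# scene crop x140-260,y180-360 ; top crop x145-265,y155-245
cv2.imwrite('pics/c1.png',f(s,135,180,133,100,6))
cv2.imwrite('pics/c2.png',f(s,140,255,120,100,6))
cv2.imwrite('pics/c3.png',f(t,145,155,130,95,6))
```

```text
(no output)
```

View pics/c1.png

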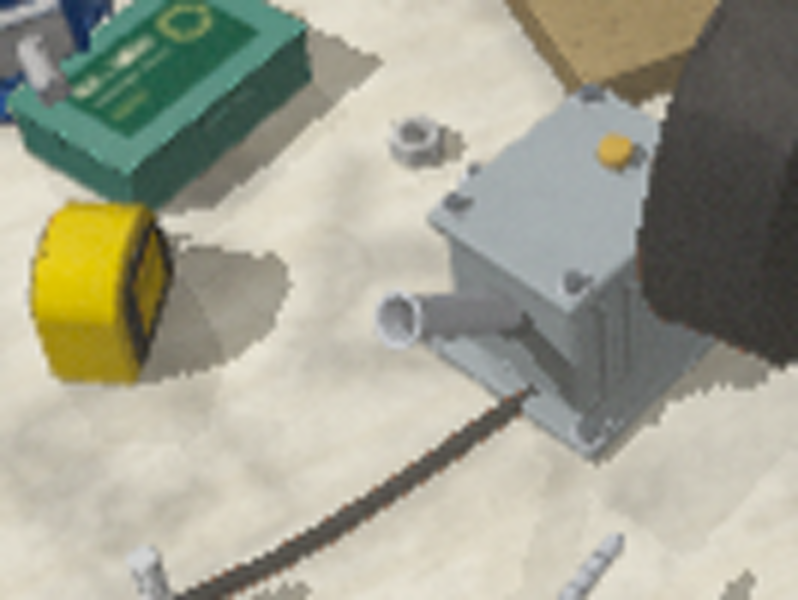

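View pics/c2.png

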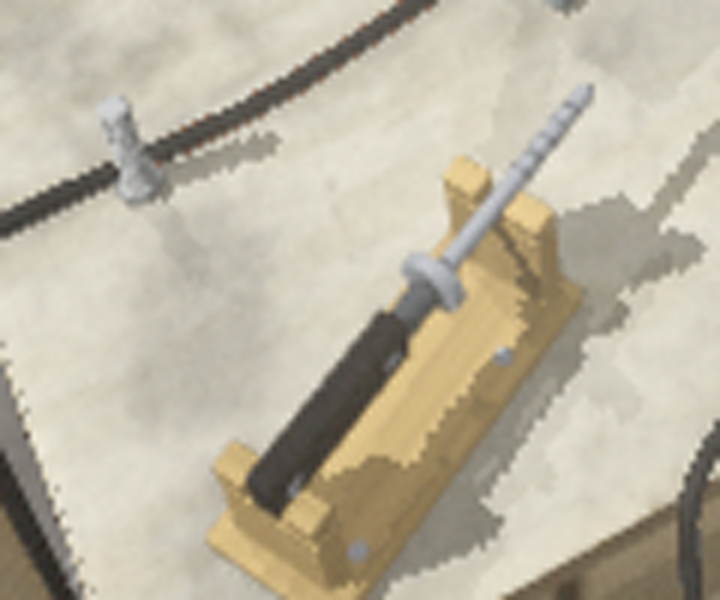

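View pics/c3.png

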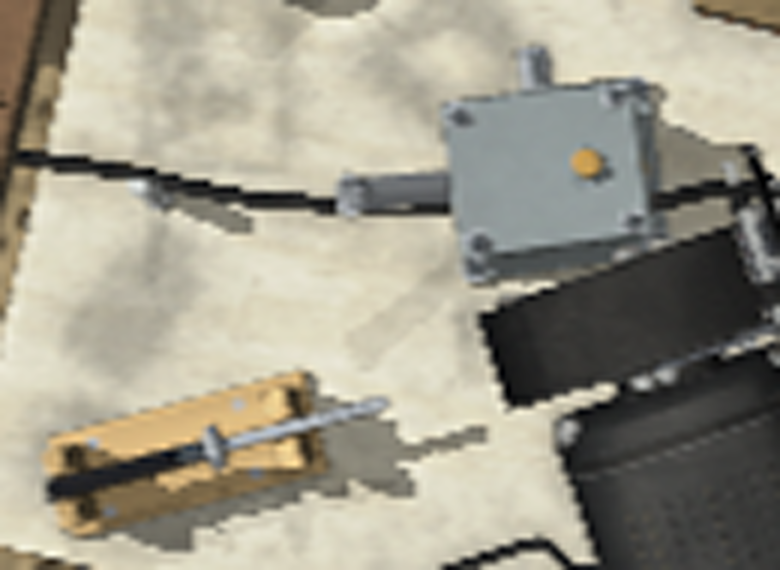

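c1 shows the tube mouth at about (401,317). c2 shows the rod tip at (587,90), collar at (435,281) and tail at (264,496). In c3 these are tip (384,404), collar (213,446) and mouth (349,194). Next I'll triangulate them and mask the grip and plate.

Run:
```python
from h import *
np.set_printoptions(precision=1,suppress=True)
s=lambda o,p:((p[0]+.5)/6-.5+o[0],(p[1]+.5)/6-.5+o[1])
a,b,c=(135,180),(140,255),(145,155)
pts={'tip':(s(b,(589,87)),s(c,(386,404))),'collar':(s(b,(435,281)),s(c,(213,446))),'gripfrontTop':(s(b,(394,322)),s(c,(199,453))),
'tail':(s(b,(264,490)),s(c,(50,488))),'mouth':(s(a,(401,317)),s(c,(348,194))),'breather':(s(a,(615,150)),s(c,(587,160))),
'cornerA':(s(a,(432,216)),s(c,(446,103))),'cornerB':(s(a,(570,308)),s(c,(464,252))),'tube root':(s(a,(515,315)),s(c,(449,188))),
'bolt':(s(a,(147,552)),s(c,(150,190))),}
for k,(u,t) in pts.items(): print(k,*tri(u,t))
S=cv2.imread('pics/scene0.png');T=cv2.imread('pics/top0.png')
def plate(im,x,y,w,h):
    m=cv2.inRange(cv2.cvtColor(im[y:y+h,x:x+w],cv2.COLOR_BGR2HSV),(0,0,205),(180,22,255))
    k=max(cv2.findContours(m,0,2)[0],key=cv2.contourArea); r=cv2.minAreaRect(k); return (r[0][0]+x,r[0][1]+y),r[1],cv2.contourArea(k)
p=plate(T,330,170,45,50);print(p,onplane('top',p[0],6))
q=plate(S,305,150,60,45);print(q,onplane('scene',q[0],6),tri(q[0],p[0]))
for z in (0,13): print('nut',onplane('scene',s(a,(415,140)),z))
```

```text
tip [470.  157.1  60.3] 2.1971173160682214
collar [448.4 250.9  60.2] 0.1434414116052135
gripfrontTop [447.4 264.7  50. ] 10.663648385014064
tail [427.6 339.2  62.5] 0.22299064345214084
mouth [582.4 170.2 104.6] 0.5035263277068658
breather [598.9  43.6  94.6] 1.179272013253891
cornerA [631.6 119.1  84.5] 0.15036758267826672
cornerB [551.1 110.7  87.3] 1.094549036417941
tube root [585.2 118.2  59. ] 5.330687305329099
bolt [591.1 288.1  55.6] 6.930069146664455
((351.0, 194.5), (25.0, 26.0), 612.0) [ 551.5 -328.4    6. ]
((327.4411735534668, 178.23529243469238), (23.49530792236328, 48.534095764160156), 546.0) [ 553.3 -289.7    6. ] (array([ 562. , -328.1,  -23.7]), np.float64(25.047078102905))
nut [742.6  53.8   0. ]
nut [731.7  60.5  13. ]
```

The rod height (60.2) and lengths (96 and 91 mm against 98 and 93) check out, and the mouth height is 104.6. Next I'll refine the tube axis direction, the plate and the rod's yaw.

Run:
```python
from h import *
np.set_printoptions(precision=3,suppress=True)
S=cv2.imread('pics/scene0.png');T=cv2.imread('pics/top0.png')
# lid (top, z=92): bluish grey bright
x,y,w,h=215,165,45,38
crop=cv2.resize(T[y:y+h,x:x+w],None,fx=6,fy=6,interpolation=cv2.INTER_CUBIC)
hsv=cv2.cvtColor(crop,cv2.COLOR_BGR2HSV); print('lid hsv',hsv[110,130])
m=cv2.inRange(hsv,(85,15,120),(125,90,255))
m=cv2.morphologyEx(m,cv2.MORPH_OPEN,np.ones((41,41)))
k=max(cv2.findContours(m,0,2)[0],key=cv2.contourArea); box=cv2.boxPoints(cv2.minAreaRect(k))
P=np.array([onplane('top',((b[0]+.5)/6-.5+x,(b[1]+.5)/6-.5+y),92) for b in box]);print(P)
for i in range(4):
    d=P[(i+1)%4]-P[i];print(np.hypot(*d[:2]),np.degrees(np.arctan2(d[1],d[0]))%180)
# tube axis by plane intersection: edges picked in crops, centre of both outlines
s=lambda o,p:((p[0]+.5)/6-.5+o[0],(p[1]+.5)/6-.5+o[1])
a,c=(135,180),(145,155)
def nrm(n,p,q): return np.cross(ray(n,p)[1],ray(n,q)[1])
d=np.cross(nrm('scene',s(a,(401,317)),s(a,(500,315))),nrm('top',s(c,(348,194)),s(c,(440,189))));d/=np.linalg.norm(d)
print('tube dir',d,np.degrees(np.arctan2(d[1],d[0])),np.degrees(np.arcsin(d[2])))
def line(n,off,p,q):
    return nrm(n,s(off,p),s(off,q))
d=np.cross(line('scene',(140,255),(264,496),(589,87)),line('top',c,(50,488),(386,404)));d/=np.linalg.norm(d)
print('rod dir',d,np.degrees(np.arctan2(d[1],d[0])))
print('plate proj',proj('scene',[551.5,-328.4,6]))
sc=S[140:205,295:375];tp=T[170:220,325:380]
im=np.hstack([cv2.resize(sc,(400,325),interpolation=2),cv2.resize(tp,(357,325),interpolation=2)])
cv2.imwrite('pics/c4.png',im)
```

```text
lid hsv [ 93  18 159]Traceback (most recent call last):
  File "<stdin>", line 10, in <module>
ValueError: max() iterable argument is empty
```

Run:
```python
from h import *
np.set_printoptions(precision=3,suppress=True)
S=cv2.imread('pics/scene0.png');T=cv2.imread('pics/top0.png')
s=lambda o,p:((p[0]+.5)/6-.5+o[0],(p[1]+.5)/6-.5+o[1])
a,c=(135,180),(145,155)
x,y,w,h=215,165,45,38
crop=cv2.resize(T[y:y+h,x:x+w],None,fx=6,fy=6,interpolation=cv2.INTER_CUBIC)
hsv=cv2.cvtColor(crop,cv2.COLOR_BGR2HSV)
m=cv2.inRange(hsv,(80,8,140),(125,90,255))
m=cv2.morphologyEx(m,cv2.MORPH_CLOSE,np.ones((25,25)));m=cv2.morphologyEx(m,cv2.MORPH_OPEN,np.ones((41,41)))
for k in cv2.findContours(m,0,2)[0]:
    box=cv2.boxPoints(cv2.minAreaRect(k))
    P=np.array([onplane('top',((b[0]+.5)/6-.5+x,(b[1]+.5)/6-.5+y),92) for b in box]);print(P)
    for i in range(2):
        d=P[(i+1)%4]-P[i];print(np.hypot(*d[:2]),np.degrees(np.arctan2(d[1],d[0]))%180)
Q=[onplane('top',s(c,p),92)[:2] for p in((445,105),(645,80),(660,225),(468,252))]
print('hand',Q,[np.degrees(np.arctan2(*(Q[i]-Q[j])[::-1])) for i,j in((0,1),(3,2),(0,3),(1,2))])
def nrm(n,o,p,q): return np.cross(ray(n,s(o,p))[1],ray(n,s(o,q))[1])
def inter(n1,n2):
    d=np.cross(n1,n2);d/=np.linalg.norm(d);return d,np.degrees(np.arctan2(d[1],d[0])),np.degrees(np.arcsin(d[2]))
print('tube',inter(nrm('scene',a,(401,317),(500,315)),nrm('top',c,(348,194),(440,189))))
print('rod',inter(nrm('scene',(140,255),(264,492),(589,87)),nrm('top',c,(50,488),(386,404))))
print('plate proj',proj('scene',[551.5,-328.4,6]))
im=np.hstack([cv2.resize(S[140:205,295:375],(400,325),interpolation=2),cv2.resize(T[170:220,325:380],(357,325),interpolation=2)])
cv2.imwrite('pics/c4.png',im)
```

```text
[[633.463 119.991  92.   ]
 [640.743  18.203  92.   ]
 [556.846  12.289  92.   ]
 [549.705 113.705  92.   ]]
102.04721613563717 94.09060258081846
84.10519100566808 4.03270944202896
hand [array([629.777, 118.98 ]), array([641.247,  11.309]), array([563.046,   4.776]), array([550.585, 107.824])] [np.float64(96.08070612761499), np.float64(96.8949421794525), np.float64(8.018784301059382), np.float64(4.77553908606893)]
tube (array([-0.066,  0.738,  0.671]), np.float64(95.07126901420189), np.float64(42.17118218172874))
rod (array([-0.223,  0.975, -0.015]), np.float64(102.8736264833169), np.float64(-0.8674767472116889))
plate proj [[335.423 172.858]]
```

View pics/c4.png

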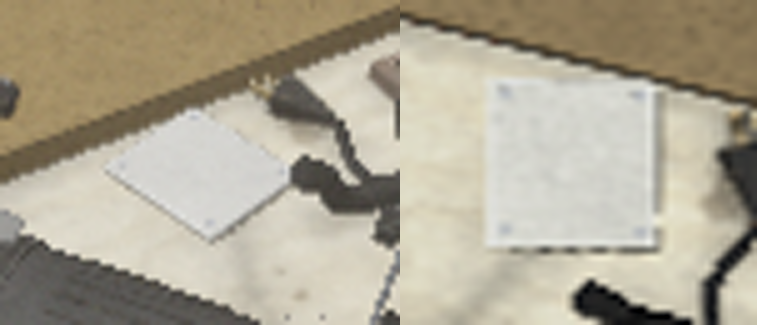

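The plate is a clean square centred at scene (335,174), and its projection agrees. I take the gear yaw as 95.5° and the rod yaw as -77°. Next I'll raise the arm and swing round.

```bash
cat > to.py <<'E'
from h import *
from scipy.spatial.transform import Rotation as Ro
np.set_printoptions(precision=3,suppress=True)
Z=np.array([0,0,1.])
def frame(yaw_deg,pitch_rod,lean):
    """rod pointing yaw, dipped by pitch_rod (deg, tip down); lean: tool z leaned toward tip relative to the rod's normal. cols x,y,z of tool; also rod dir"""
    y=np.radians(yaw_deg);u=np.array([np.cos(y),np.sin(y),0]);yt=np.cross(Z,u)
    p=np.radians(pitch_rod);d=np.cos(p)*u-np.sin(p)*Z;n=-(np.sin(p)*u+np.cos(p)*Z)
    l=np.radians(lean);zt=np.cos(l)*n+np.sin(l)*d
    return np.c_[np.cross(yt,zt),yt,zt],d
def cur():
    s=ctrl.read_state();return np.array(s['eef_pos']),Ro.from_euler('xyz',s['tool_rot']).as_matrix(),s
def delta(p,R):
    p0,R0,s=cur();v=Ro.from_matrix(R0.T@R).as_rotvec()
    print('t',round(s['clock'],2),'pos',p0,'shift tool',R0.T@(p-p0),'rot',v,'world',p-p0)
    print('q',np.array(s['qpos']),'F',np.array(s['force']),'w',s['width'],s['gripper_force'])
LEAN=23;GO=4  # grasp at rod x=+4
def pick(up=0):
    R,d=frame(-77,0,LEAN);G=np.array([436.3,302.3,60])+GO*d
    return G+18.7*R[:,2]+up*Z,R
E
python3 nudge.py '{"dx":[0, 0, 0, 0, 50, 50, 50, 50, 50, 50, 50, 50], "dy":[0, 0, 0, 0, 0, 0, 0, 0, 0, 0, 0, 0], "dz":[-50, -50, -50, -50, -20, 0, 0, 0, 0, 0, 0, 0], "drx":[0, 0, 0, 0, 0, 0, 0, 0, 0, 0, 0, 0], "dry":[0, 0, 0, 0, 0, 0, 0, 0, 0, 0, 0, 0], "drz":[0, 0, 0, 0, -0.08, -0.08, -0.08, -0.08, -0.08, -0.08, -0.08, -0.08], "aperture":[85, 85, 85, 85, 85, 85, 85, 85, 85, 85, 85, 85]}'
python3 -c "
from to import *
delta(*pick(120))"
```

```text
clock: 1.3
eef_pos: [491.9, -437.4, 449.0]
tool_rot: [-3.14, -0.0, 0.879]
force: [0.1, -0.2, -0.3]
width: 84.9
gripper_force: 0.0
t 1.3 pos [ 491.917 -437.424  449.009] shift tool [ 527.323 -505.392  286.817] rot [-0.185 -0.373 -0.906] world [ -53.074  728.707 -286.223]
q [ 0.761  0.52  -0.147  1.111  0.073  1.516 -0.063] F [ 0.092 -0.25  -0.327] w 84.94927429031225 0.0
```

```bash
python3 nudge.py '{"dx":[50, 50, 50, 50, 50, 50, 50, 50, 50, 50, 50, 50], "dy":[-5, -5, -5, -5, -5, -5, -5, -5, -5, -5, -5, -5], "dz":[0, 0, 0, 0, 0, 0, 0, 0, 0, 0, 0, 0], "drx":[0, 0, 0, 0, 0, 0, 0, 0, 0, 0, 0, 0], "dry":[0, 0, 0, 0, 0, 0, 0, 0, 0, 0, 0, 0], "drz":[-0.08, -0.08, -0.08, -0.08, -0.08, -0.08, -0.08, -0.08, -0.08, -0.08, -0.08, -0.08], "aperture":[85, 85, 85, 85, 85, 85, 85, 85, 85, 85, 85, 85]}'
python3 -c "
from to import *
delta(*pick(120))"
```

```text
clock: 2.5
eef_pos: [579.3, 133.4, 449.3]
tool_rot: [-3.141, -0.0, 1.839]
force: [0.3, 0.5, -0.4]
width: 85.5
gripper_force: 0.0
t 2.5 pos [579.277 133.428 449.252] shift tool [189.409 -93.352 286.552] rot [ 0.008 -0.401  0.041] world [-140.434  157.856 -286.466]
q [ 0.015  0.425 -0.475  1.304  0.191  1.458 -0.177] F [ 0.312  0.499 -0.396] w 85.47210974794542 0.0
```

```bash
python3 nudge.py '{"dx":[24, 24, 24, 24, 24, 24, 24, 22, 0, 0, 0, 0], "dy":[-12, -12, -12, -12, -12, -12, -11, -10, 0, 0, 0, 0], "dz":[36, 36, 36, 36, 36, 36, 35, 35, 0, 0, 0, 0], "drx":[0, 0, 0, 0, 0, 0, 0, 0, 0, 0, 0, 0], "dry":[0, 0, 0, 0, 0, 0, 0, 0, -0.133, -0.133, -0.133, 0], "drz":[0, 0, 0, 0, 0, 0, 0, 0, 0.02, 0.02, 0, 0], "aperture":[85, 85, 85, 85, 85, 85, 85, 85, 85, 85, 85, 85]}'
python3 -c "
from to import *
delta(*pick(120));delta(*pick())
for n in('scene','top'):cv2.imwrite(f'pics/{n}1.png',ctrl.get_image(n))
i=cv2.imread('pics/scene1.png')[150:375,90:315];t=cv2.imread('pics/top1.png')[130:270,130:270]
cv2.imwrite('pics/v1.png',np.hstack([cv2.resize(i,(400,400)),cv2.resize(t,(400,400))]))"
```

```text
clock: 3.7
eef_pos: [437.3, 296.4, 161.9]
tool_rot: [3.138, 0.398, 1.805]
force: [-0.3, 0.6, -0.5]
width: 85.1
gripper_force: 0.0
t 3.7 pos [437.29  296.405 161.947] shift tool [-5.25   0.319  1.298] rot [ 0.006 -0.003  0.006] world [ 1.553 -5.122  0.84 ]
q [-0.72   0.669 -0.222  1.78   0.525  1.035 -1.026] F [-0.294  0.551 -0.496] w 85.10693692694788 0.0
t 3.7 pos [437.29  296.405 161.947] shift tool [ 41.268  -0.032 111.914] rot [ 0.006 -0.003  0.006] world [   1.553   -5.122 -119.16 ]
q [-0.72   0.669 -0.222  1.78   0.525  1.035 -1.026] F [-0.294  0.551 -0.496] w 85.10693692694788 0.0
```

View pics/v1.png

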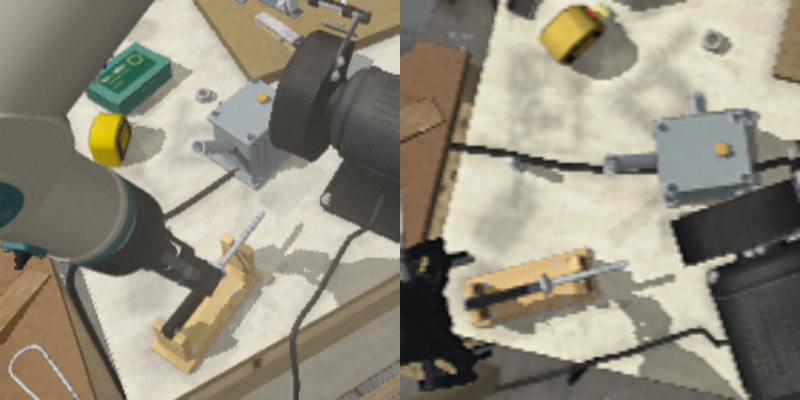

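The hand is above the grip, leaning toward the tail, and everything else is still in place. Next I'll descend and grip.

```bash
python3 nudge.py '{"dx":[9, 9, 9, 8, 6, 0], "dy":[0, 0, 0, 0, 0, 0], "dz":[24, 24, 24, 22, 18, 0], "drx":[0, 0, 0, 0, 0, 0], "dry":[0, 0, 0, 0, 0, 0], "drz":[0, 0, 0, 0, 0, 0], "aperture":[85, 85, 85, 85, 85, 85]}'
python3 -c "
from to import *
delta(*pick())"
```

```text
clock: 4.4
eef_pos: [442.2, 281.5, 43.4]
tool_rot: [3.14, 0.401, 1.792]
force: [0.0, -0.3, 0.6]
width: 85.0
gripper_force: 0.0
t 4.4 pos [442.175 281.509  43.354] shift tool [ 9.673 -1.103 -3.489] rot [-0.    -0.    -0.006] world [-3.332  9.774 -0.568]
q [-0.737  0.844 -0.159  1.846  0.624  0.814 -1.152] F [ 0.048 -0.271  0.554] w 85.00337992606491 0.0
```

```bash
python3 nudge.py '{"dx":[5, 5, 0], "dy":[-1, 0, 0], "dz":[-2, -1.5, 0], "drx":[0, 0, 0], "dry":[0, 0, 0], "drz":[0, 0, 0], "aperture":[85, 85, 85]}'
python3 -c "
from to import *
delta(*pick())"
```

```text
clock: 4.7
eef_pos: [439.2, 297.1, 45.1]
tool_rot: [3.134, 0.396, 1.794]
force: [-0.5, 0.1, 0.9]
width: 84.8
gripper_force: 0.0
t 4.7 pos [439.217 297.115  45.073] shift tool [-4.288 -1.688  4.258] rot [ 0.006 -0.005 -0.003] world [-0.373 -5.832 -2.287]
q [-0.755  0.846 -0.166  1.828  0.616  0.828 -1.158] F [-0.52   0.107  0.873] w 84.75322033171885 0.0
```

```bash
for i in 1 2; do python3 nudge.py '{"dx":[0, 0, 0], "dy":[0, 0, 0], "dz":[0, 0, 0], "drx":[0, 0, 0], "dry":[0, 0, 0], "drz":[0, 0, 0], "aperture":[85, 85, 85]}'
python3 -c "
from to import *
delta(*pick())"|head -1; done
```

```text
clock: 5.0
eef_pos: [439.1, 295.1, 44.4]
tool_rot: [3.135, 0.399, 1.794]
force: [-0.9, 0.0, -0.6]
width: 84.8
gripper_force: 0.0
t 5.0 pos [439.052 295.149  44.36 ] shift tool [-2.82  -1.077  2.89 ] rot [ 0.005 -0.002 -0.004] world [-0.209 -3.866 -1.574]
clock: 5.3
eef_pos: [438.9, 295.1, 44.1]
tool_rot: [3.136, 0.399, 1.794]
force: [0.4, 0.6, -0.4]
width: 85.1
gripper_force: 0.0
t 5.3 pos [438.925 295.134  44.067] shift tool [-2.946 -0.947  2.627] rot [ 0.004 -0.002 -0.003] world [-0.081 -3.851 -1.281]
```

```bash
python3 nudge.py '{"dx":[-3, 0, 0, 0, 0, 0, 0, 0, 0, 0], "dy":[-0.5, 0, 0, 0, 0, 0, 0, 0, 0, 0], "dz":[2, 0, 0, 0, 0, 0, 0, 0, 0, 0], "drx":[0, 0, 0, 0, 0, 0, 0, 0, 0, 0], "dry":[0, 0, 0, 0, 0, 0, 0, 0, 0, 0], "drz":[0, 0, 0, 0, 0, 0, 0, 0, 0, 0], "aperture":[60, 30, 5, 5, 5, 5, 5, 5, 5, 5]}'
python3 -c "
from to import *
delta(*pick())
cv2.imwrite('pics/v2.png',np.hstack([cv2.resize(ctrl.get_image('scene')[220:375,120:275],(400,400)),cv2.resize(ctrl.get_image('top')[190:270,140:220],(400,400))]))"
```

```text
clock: 6.3
eef_pos: [439.3, 291.8, 43.5]
tool_rot: [3.136, 0.399, 1.794]
force: [-0.4, 0.8, 2.5]
width: 11.1
gripper_force: 58.6
t 6.3 pos [439.254 291.813  43.531] shift tool [-0.103 -0.523  0.849] rot [ 0.005 -0.003 -0.003] world [-0.41  -0.53  -0.745]
q [-0.751  0.846 -0.163  1.836  0.62   0.821 -1.159] F [-0.431  0.839  2.451] w 11.120304576193282 58.58006000518799
```

View pics/v2.png

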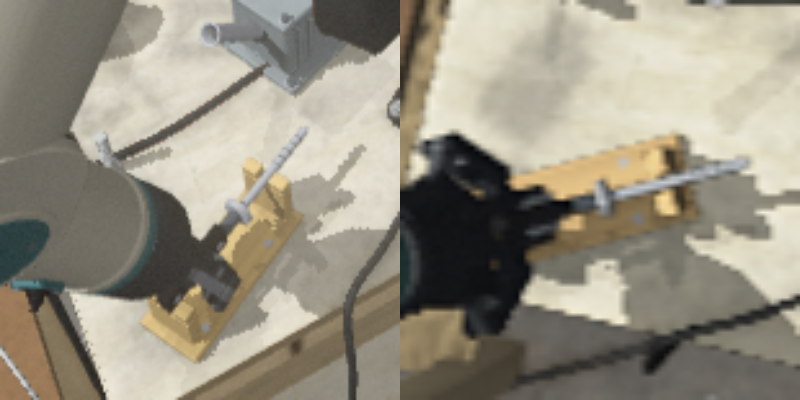

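Gripped: width is 11.1 mm, force is 58.6 N, and the fingers are on the black grip. Next I'll lift straight up.

```bash
python3 nudge.py '{"dx":[-4, -8, -12, -16, -16, -16, 0, 0, 0, 0], "dy":[0, 0, 0, 0, 0, 0, 0, 0, 0, 0], "dz":[-9, -19, -28, -37, -37, -37, 0, 0, 0, 0], "drx":[0, 0, 0, 0, 0, 0, 0, 0, 0, 0], "dry":[0, 0, 0, 0, 0, 0, 0, 0, 0, 0], "drz":[0, 0, 0, 0, 0, 0, 0, 0, 0, 0], "aperture":[5, 5, 5, 5, 5, 5, 5, 5, 5, 5]}'
python3 -c "
from to import *
delta(*pick(180))
S=ctrl.get_image('scene');T=ctrl.get_image('top');cv2.imwrite('pics/s3.png',S);cv2.imwrite('pics/t3.png',T)
P=pick(180);R,d=frame(-77,0,23);p,Rc,_=cur();g=p-18.7*Rc[:,2]
print(proj('scene',[g,g+150*d]),proj('top',[g,g+150*d]))
a=proj('scene',[g+100*d])[0].astype(int)-50;b=proj('top',[g+100*d])[0].astype(int)-40
print(a,b)
cv2.imwrite('pics/v3.png',np.hstack([cv2.resize(S[a[1]:a[1]+100,a[0]:a[0]+100],(400,400),interpolation=2),cv2.resize(T[b[1]:b[1]+80,b[0]:b[0]+80],(400,400),interpolation=2)]))"
```

```text
clock: 7.4
eef_pos: [438.0, 289.3, 223.9]
tool_rot: [3.139, 0.401, 1.795]
force: [-0.9, 0.1, -0.7]
width: 11.2
gripper_force: 58.6
t 7.4 pos [437.981 289.258 223.906] shift tool [2.078 1.291 0.34 ] rot [ 0.002 -0.001 -0.002] world [ 0.863  2.025 -1.12 ]
q [-0.697  0.585 -0.241  1.735  0.484  1.152 -0.962] F [-0.897  0.108 -0.729] w 11.231658019306439 58.59815061092377
[[185.542 270.462]
 [237.074 214.951]] [[151.656 237.239]
 [203.795 224.07 ]]
[171 181] [146 188]
```

View pics/v3.png

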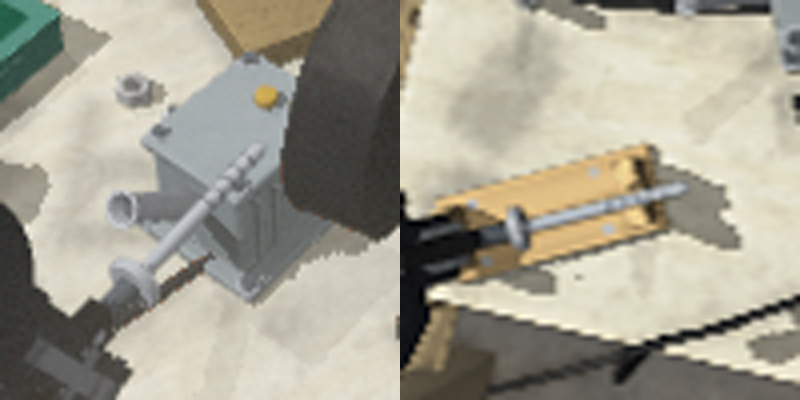

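The rod is held clear of the rack, tip at scene (235.9,218) and top (203,225), collar at scene (204,251) and top (169,233). Next I'll measure the rod in the tool frame and plan the dip.

```bash
cat >> to.py <<'E'
M=np.array([582.4,170.2,104.6])
def dip(out,GOr,dpos=(0,0,0),yaw=95.5):
    "pose with collar face 'out' mm from mouth; GOr = rod x of grasp point"
    R,d=frame(yaw-180,40,LEAN);G=M+np.array(dpos)-d*(out+56-GOr)
    return G+18.7*R[:,2],R
E
python3 - <<'E'
from to import *
f=lambda o,k,x,y:((x+.5)/k-.5+o[0],(y+.5)/k-.5+o[1])
tip,e1=tri(f((171,181),4,262,148),f((146,188),5,287,187))
col,e2=tri(f((171,181),4,133,282),f((146,188),5,117,227))
d=(tip-col);L=np.linalg.norm(d);d/=L
p,R,_=cur();g=p-18.7*R[:,2]
print(tip,e1,col,e2,'L',L,'yaw',np.degrees(np.arctan2(d[1],d[0])),'pitch',np.degrees(np.arcsin(d[2])))
u=frame(-77,0,23)[1]
print('expected tip dist from grasp',(tip-g)@u,(col-g)@u,'perp',np.cross(u,tip-g),'grasp',g)
delta(*dip(130,0))
E
```

```text
[468.108 153.799 237.837] 1.75607693214366 [447.461 248.79  239.736] 0.8832310399133799 L 97.22722388430694 yaw -77.73737390435507 pitch -1.119393826797937
expected tip dist from grasp 146.2523461397182 49.05172747489877 perp [ 3.409  0.787 -1.311] grasp [436.486 296.598 241.336]
t 7.5 pos [438.168 289.509 224.114] shift tool [  5.433 132.954  17.527] rot [0.01  0.696 0.132] world [130.051  27.962 -17.838]
q [-0.697  0.585 -0.241  1.735  0.484  1.152 -0.962] F [-0.441  0.391 -1.027] w 10.973308478653674 58.597930669784546
```

```bash
python3 nudge.py '{"dx":[1, 1, 1, 1, 1, 0, 0, 0, 0, 0, 0, 0], "dy":[26, 27, 27, 27, 26, 0, 0, 0, 0, 0, 0, 0], "dz":[3, 4, 3, 4, 3, 0, 0, 0, 0, 0, 0, 0], "drx":[0, 0, 0, 0, 0, 0, 0, 0, 0, 0, 0, 0], "dry":[0, 0, 0, 0, 0, 0.13, 0.14, 0.14, 0.14, 0.14, 0, 0], "drz":[0, 0, 0, 0, 0, 0.026, 0.026, 0.026, 0.026, 0.026, 0, 0], "aperture":[5, 5, 5, 5, 5, 5, 5, 5, 5, 5, 5, 5]}'
python3 nudge.py '{"dx":[0, 0], "dy":[0, 0], "dz":[0, 0], "drx":[0, 0], "dry":[0, 0], "drz":[0, 0], "aperture":[5, 5]}' >/dev/null
python3 -c "
from to import *
delta(*dip(130,4.4))"
```

```text
clock: 8.7
eef_pos: [569.4, 314.8, 206.9]
tool_rot: [3.131, -0.291, 1.668]
force: [0.6, 0.5, -0.9]
width: 11.3
gripper_force: 58.9
t 8.9 pos [567.638 320.197 208.493] shift tool [-7.34   0.216  3.057] rot [0.01  0.003 0.01 ] world [ 0.904 -6.082 -5.046]
q [-0.082  0.668 -0.544  1.652  0.089  0.767 -0.46 ] F [ 0.043  0.643 -1.827] w 10.815926704598281 58.87650489807129
```

```bash
python3 nudge.py '{"dx":[-7, 0, 0, 0, 0], "dy":[0, 0, 0, 0, 0], "dz":[3, 0, 0, 0, 0], "drx":[0.01, 0, 0, 0, 0], "dry":[0.003, 0, 0, 0, 0], "drz":[0.01, 0, 0, 0, 0], "aperture":[5, 5, 5, 5, 5]}' >/dev/null
python3 -c "
from to import *
delta(*dip(130,4.4))
S=ctrl.get_image('scene');T=ctrl.get_image('top');cv2.imwrite('pics/s4.png',S);cv2.imwrite('pics/t4.png',T)
p,R,_=cur();g=p-18.7*R[:,2];d=frame(-84.5,40,23)[1]
print('exp tip',g+146.6*d,proj('scene',[g+146.6*d,M]),proj('top',[g+146.6*d,M]))
a=(165,180);b=(165,150)
cv2.imwrite('pics/v4.png',np.hstack([cv2.resize(S[180:260,165:235],(420,480),interpolation=2),cv2.resize(T[150:230,165:228],(378,480),interpolation=2)]))"
```

```text
t 9.4 pos [569.362 312.272 203.604] shift tool [ 1.782 -0.647  0.708] rot [ 0.001  0.    -0.004] world [-0.819  1.844 -0.157]
q [-0.066  0.677 -0.545  1.652  0.084  0.77  -0.453] F [ 0.514 -0.071 -1.099] w 10.878620048831943 58.88537406921387
exp tip [580.686 194.899 127.261] [[192.156 232.436]
 [201.511 232.424]] [[193.663 187.186]
 [202.511 186.863]]
```

View pics/v4.png

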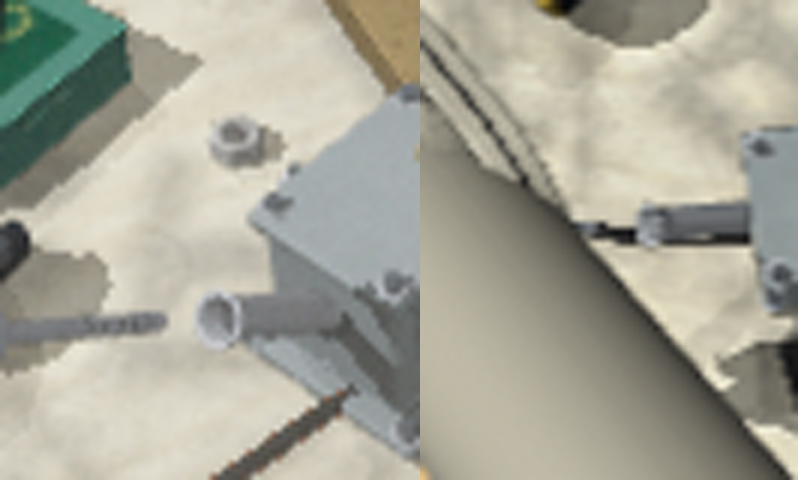

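Both the tip, scene (192.4,232.9), and the mouth, (201.1,232.4), are visible, and they line up within about a pixel. I'll check the alignment numerically.

Run:
```python
from to import *
S=cv2.imread('pics/s4.png')
f=lambda o,x,y:((x+.5)/6-.5+o[0],(y+.5)/6-.5+o[1])
a,b=(165,180),(165,150)
print('tip',tri(f(a,167,320),f(b,186,229)),'mouth',tri(f(a,219,317),f(b,230,223)))
p,R,_=cur();g=p-18.7*R[:,2];d=frame(-84.5,40,23)[1]
inv=lambda P:((proj('scene',P)-a+.5)*6-.5)
print('rod exp in crop',inv([g+100*d,g+146.6*d]),'tube exp',inv([M,M+50*d]))
# measured rod centreline & tube centreline in scene: dark/grey vs. paper, per column
sub=cv2.resize(S[180:260,165:235],(420,480),interpolation=2)
hsv=cv2.cvtColor(sub,cv2.COLOR_BGR2HSV);g1=sub.min(2)
for x in (5,30,60,90,120,150,275,290,305):
    col=sub[270:360,x].astype(int); sat=(col[:,2]-col[:,0]); 
    idx=np.where(sat<8)[0]+270
    print(x,idx.min() if len(idx) else None,idx.max() if len(idx) else None,np.median(idx) if len(idx) else None)
```

```text
tip (array([580.634, 191.676, 122.777]), np.float64(5.19461283235199)) mouth (array([583.363, 169.766, 103.378]), np.float64(1.7828558057891286))
rod exp in crop [[ 79.855 323.393]
 [165.433 317.119]] tube exp [[221.566 317.046]
 [298.726 311.188]]
5 270 354 331.5
30 320 341 330.5
60 318 339 328.5
90 315 335 325.0
120 316 333 324.5
150 312 331 321.5
275 270 359 314.5
290 270 359 314.5
305 270 359 314.5
```

Run:
```python
from to import *
delta(*dip(92,4.4,(0,0,1.2)))
```

```text
t 9.5 pos [569.428 312.121 203.608] shift tool [-32.692  -0.584  14.473] rot [ 0.002  0.    -0.004] world [  1.905 -26.981 -23.387]
q [-0.066  0.677 -0.545  1.653  0.084  0.77  -0.452] F [ 0.931 -0.819 -1.18 ] w 10.903161724219675 58.885576128959656
```

```bash
python3 nudge.py '{"dx":[-8, -8, -8, -8, 0, 0, 0, 0], "dy":[0, -0.5, 0, 0, 0, 0, 0, 0], "dz":[3.6, 3.6, 3.6, 3.6, 0, 0, 0, 0], "drx":[0, 0, 0, 0, 0, 0, 0, 0], "dry":[0, 0, 0, 0, 0, 0, 0, 0], "drz":[0, 0, -0.004, 0, 0, 0, 0, 0], "aperture":[5, 5, 5, 5, 5, 5, 5, 5]}'
python3 -c "
from to import *
delta(*dip(92,4.4,(0,0,1.2)))
S=ctrl.get_image('scene');T=ctrl.get_image('top')
cv2.imwrite('pics/v5.png',np.hstack([cv2.resize(S[180:260,165:235],(420,480),interpolation=2),cv2.resize(T[150:230,165:228],(378,480),interpolation=2)]))"
```

```text
clock: 10.3
eef_pos: [571.4, 286.3, 180.8]
tool_rot: [3.14, -0.297, 1.667]
force: [0.8, 0.5, -1.2]
width: 11.4
gripper_force: 58.9
t 10.3 pos [571.428 286.283 180.776] shift tool [-1.241 -0.206  0.2  ] rot [ 0.002 -0.     0.001] world [-0.095 -1.143 -0.555]
q [-0.022  0.698 -0.546  1.692  0.094  0.724 -0.411] F [ 0.812  0.545 -1.19 ] w 11.372306040443634 58.880351185798645
```

View pics/v5.png

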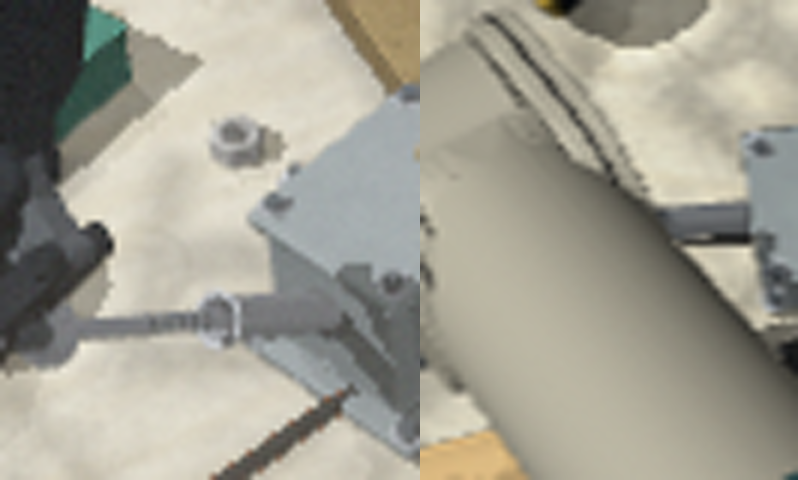

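The tip is entering the mouth at about (210,318), on centre. Next I'll go in gently, watching the force.

```bash
python3 nudge.py '{"dx":[-5, -5, -5, 0, 0], "dy":[0, 0, 0, 0, 0], "dz":[2, 2, 2, 0, 0], "drx":[0, 0, 0, 0, 0], "dry":[0, 0, 0, 0, 0], "drz":[0, 0, 0, 0, 0], "aperture":[5, 5, 5, 5, 5]}'
python3 -c "
from to import *
delta(*dip(77,4.4,(0,0,1.2)))"
```

```text
clock: 10.9
eef_pos: [572.7, 272.8, 170.1]
tool_rot: [3.141, -0.296, 1.666]
force: [-0.6, 0.3, -1.1]
width: 11.2
gripper_force: 58.8
t 10.9 pos [572.654 272.849 170.058] shift tool [ 0.984 -0.138 -0.245] rot [ 0.001  0.    -0.001] world [-0.22   0.853  0.522]
q [-0.001  0.709 -0.545  1.708  0.099  0.706 -0.393] F [-0.608  0.266 -1.113] w 11.166623693053525 58.81373405456543
```

```bash
python3 nudge.py '{"dx":[-4.6, -4.6, -4.6, -4.6, 0, 0], "dy":[0, 0, 0, 0, 0, 0], "dz":[2, 2, 2, 2, 0, 0], "drx":[0, 0, 0, 0, 0, 0], "dry":[0, 0, 0, 0, 0, 0], "drz":[0, 0, 0, 0, 0, 0], "aperture":[5, 5, 5, 5, 5, 5]}'
python3 -c "
from to import *
delta(*dip(56,4.4,(0,0,1.2)))"
```

```text
clock: 11.5
eef_pos: [574.1, 257.8, 157.1]
tool_rot: [3.141, -0.296, 1.666]
force: [-0.6, 1.3, -1.4]
width: 11.0
gripper_force: 58.8
t 11.5 pos [574.102 257.827 157.136] shift tool [-0.136 -0.138  0.016] rot [ 0.001  0.    -0.001] world [-0.126 -0.138 -0.055]
q [ 0.024  0.723 -0.544  1.726  0.106  0.682 -0.371] F [-0.577  1.262 -1.445] w 11.020480599122584 58.81930410861969
```

```bash
python3 nudge.py '{"dx":[-4.6, -4.6, -4.6, -4.6, -4.6, 0, 0], "dy":[0, 0, 0, 0, 0, 0, 0], "dz":[2, 2, 2, 2, 2, 0, 0], "drx":[0, 0, 0, 0, 0, 0, 0], "dry":[0, 0, 0, 0, 0, 0, 0], "drz":[0, 0, 0, 0, 0, 0, 0], "aperture":[5, 5, 5, 5, 5, 5, 5]}'
python3 -c "
from to import *
delta(*dip(31,4.4,(0,0,1.2)))"
```

```text
clock: 12.2
eef_pos: [576.0, 238.8, 140.9]
tool_rot: [3.14, -0.296, 1.666]
force: [0.1, 0.7, -0.9]
width: 11.3
gripper_force: 58.8
t 12.2 pos [575.952 238.841 140.86 ] shift tool [-0.147 -0.161 -0.204] rot [ 0.001  0.    -0.   ] world [-0.141 -0.215  0.152]
q [ 0.054  0.743 -0.542  1.745  0.116  0.655 -0.343] F [ 0.139  0.74  -0.906] w 11.3158913467219 58.83814215660095
```

```bash
python3 nudge.py '{"dx":[-4.6, -4.6, -4.6, -4.6, 0, 0], "dy":[0, 0, 0, 0, 0, 0], "dz":[2, 2, 2, 2, 0, 0], "drx":[0, 0, 0, 0, 0, 0], "dry":[0, 0, 0, 0, 0, 0], "drz":[0, 0, 0, 0, 0, 0], "aperture":[5, 5, 5, 5, 5, 5]}'
python3 -c "
from to import *
delta(*dip(11,4.4,(0,0,1.2)))"
```

```text
clock: 12.8
eef_pos: [577.5, 223.5, 127.8]
tool_rot: [3.14, -0.296, 1.666]
force: [0.8, -0.5, -2.0]
width: 11.0
gripper_force: 58.8
t 12.8 pos [577.513 223.46  127.764] shift tool [ 0.055 -0.24  -0.393] rot [ 0.001  0.001 -0.001] world [-0.233 -0.084  0.392]
q [ 0.078  0.759 -0.54   1.759  0.124  0.633 -0.322] F [ 0.757 -0.484 -2.039] w 11.047799922508856 58.821505308151245
```

```bash
python3 nudge.py '{"dx":[-2.8, -2.8, 0, 0], "dy":[0, 0, 0, 0], "dz":[1.2, 1.2, 0, 0], "drx":[0, 0, 0, 0], "dry":[0, 0, 0, 0], "drz":[0, 0, 0, 0], "aperture":[5, 5, 5, 5]}' | sed -n 1,4p
for i in 1 2; do python3 nudge.py '{"dx":[-1.8, 0, 0], "dy":[0, 0, 0], "dz":[0.8, 0, 0], "drx":[0, 0, 0], "dry":[0, 0, 0], "drz":[0, 0, 0], "aperture":[5, 5, 5]}'| sed -n '1,2p;4p'; done
python3 -c "
from to import *
delta(*dip(1,4.4,(0,0,1.2)))"
```

```text
clock: 13.2
eef_pos: [578.0, 218.8, 123.9]
tool_rot: [3.14, -0.296, 1.666]
force: [0.4, -0.8, -2.4]
clock: 13.5
eef_pos: [578.1, 217.6, 122.7]
force: [0.5, -0.5, -2.2]
clock: 13.8
eef_pos: [578.1, 216.7, 121.7]
force: [0.9, 1.6, 0.4]
t 13.8 pos [578.146 216.712 121.685] shift tool [-0.89  -0.223 -0.318] rot [ 0.002 -0.     0.   ] world [-0.132 -0.961  0.043]
q [ 0.09   0.768 -0.539  1.765  0.128  0.623 -0.311] F [0.875 1.626 0.413] w 10.990218242244458 59.200254678726196
```

```bash
for i in 1 2; do python3 nudge.py '{"dx":[-1.4, 0, 0], "dy":[0, 0, 0], "dz":[0.6, 0, 0], "drx":[0, 0, 0], "dry":[0, 0, 0], "drz":[0, 0, 0], "aperture":[5, 5, 5]}'| sed -n '1,2p;4p'; done
python3 -c "
from to import *
delta(*dip(0,4.4,(0,0,1.2)))
S=ctrl.get_image('scene');T=ctrl.get_image('top')
cv2.imwrite('pics/v6.png',np.hstack([cv2.resize(S[180:260,165:235],(420,480),interpolation=2),cv2.resize(T[150:230,165:228],(378,480),interpolation=2)]))"
```

```text
clock: 14.1
eef_pos: [578.2, 216.8, 121.5]
force: [-1.2, 4.0, 4.8]
clock: 14.4
eef_pos: [578.2, 216.9, 121.3]
force: [-1.8, 6.5, 8.9]
t 14.4 pos [578.246 216.918 121.275] shift tool [-1.877 -0.345 -0.383] rot [ 0.003 -0.003  0.002] world [-0.158 -1.93  -0.19 ]
q [ 0.093  0.769 -0.542  1.766  0.128  0.62  -0.308] F [-1.847  6.503  8.88 ] w 11.046065934407341 60.191853046417236
```

View pics/v6.png

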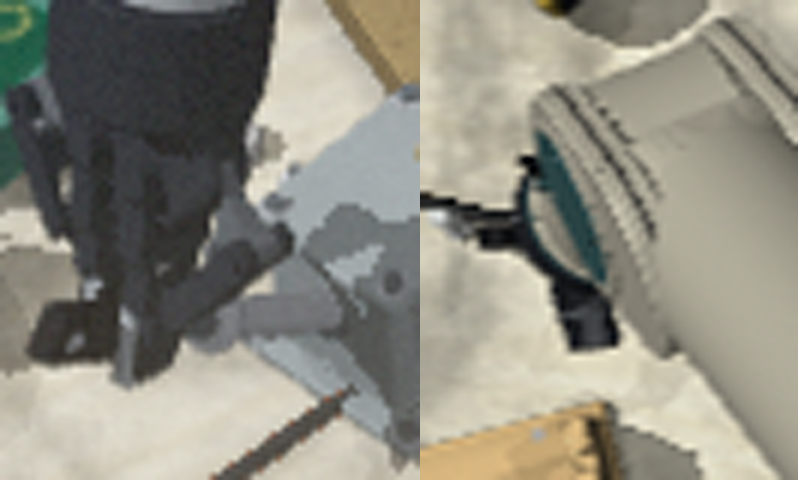

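The collar has stopped firmly on the mouth: about 11 N axial, with no further travel. I'll hold briefly, then draw out.

```bash
python3 nudge.py '{"dx":[0, 0, 0, 4.6, 9.2, 9.2, 9.2, 9.2, 9.2, 9.2], "dy":[0, 0, 0, 0, 0, 0, 0, 0, 0, 0], "dz":[0, 0, 0, -2, -3.9, -3.9, -3.9, -3.9, -3.9, -3.9], "drx":[0, 0, 0, 0, 0, 0, 0, 0, 0, 0], "dry":[0, 0, 0, 0, 0, 0, 0, 0, 0, 0], "drz":[0, 0, 0, 0, 0, 0, 0, 0, 0, 0], "aperture":[5, 5, 5, 5, 5, 5, 5, 5, 5, 5]}'
python3 -c "
from to import *
delta(*dip(63,4.4,(0,0,1.2)))"|head -1
python3 nudge.py '{"dx":[9.2, 9.2, 9.2, 9.2, 13.8, 18.4, 0, 0, 0], "dy":[0, 0, 0, 0, 0, 0, 0, 0, 0], "dz":[-3.9, -3.9, -3.9, -3.9, -5.9, -7.8, 0, 0, 0], "drx":[0, 0, 0, 0, 0, 0, 0, 0, 0], "dry":[0, 0, 0, 0, 0, 0, 0, 0, 0], "drz":[0, 0, 0, 0, 0, 0, 0, 0, 0], "aperture":[5, 5, 5, 5, 5, 5, 5, 5, 5]}'
python3 -c "
from to import *
delta(*dip(138,4.4,(0,0,1.2)))
p,R,s=cur();g=p-18.7*R[:,2];d=R@np.array([-np.cos(.4014),0,np.sin(.4014)]);print('tip out of mouth',(g+146.6*d-M)@-d)"
```

```text
clock: 15.5
eef_pos: [573.0, 264.2, 161.8]
tool_rot: [3.141, -0.296, 1.667]
force: [0.1, -0.7, -0.2]
width: 11.1
gripper_force: 58.9
t 15.5 pos [573.026 264.196 161.755] shift tool [-1.205  0.322 -0.184] rot [0.001 0.001 0.   ] world [ 0.436 -1.17  -0.175]
clock: 16.4
eef_pos: [568.0, 319.6, 208.7]
tool_rot: [3.141, -0.295, 1.666]
force: [-0.1, -0.1, -1.0]
width: 11.1
gripper_force: 58.9
t 16.4 pos [567.95  319.569 208.728] shift tool [ 0.924  0.067 -0.829] rot [ 0.001  0.002 -0.001] world [0.005 0.647 1.062]
q [-0.08   0.673 -0.544  1.643  0.082  0.781 -0.462] F [-0.1   -0.054 -0.976] w 11.05486516408821 58.948583006858826
tip out of mouth 42.626874736418635
```

```bash
cat >> to.py <<'E'
def fin(z=200,yaw=-150):
    R,d=frame(yaw,0,LEAN);return np.array([551.5,-328.4,z])-(151-4.4)*d+18.7*R[:,2],R
E
python3 nudge.py '{"dx":[10, 14, 14, 14, 14, 10, 0, 0, 0, 0, 0, 0], "dy":[0, 0, 0, 0, 0, 0, 0, 0, 0, 0, 0, 0], "dz":[-30, -46, -46, -46, -46, -30, 0, 0, 0, 0, 0, 0], "drx":[0, 0, 0, 0, 0, 0, 0, 0, 0, 0, 0, 0], "dry":[0, 0, 0, 0, 0, 0, -0.14, -0.14, -0.14, -0.14, -0.138, 0], "drz":[0, 0, 0, 0, 0, 0, 0, 0, 0, 0, 0, 0], "aperture":[5, 5, 5, 5, 5, 5, 5, 5, 5, 5, 5, 5]}'
python3 -c "
from to import *
delta(*fin(430))"
```

```text
clock: 17.6
eef_pos: [565.1, 327.0, 460.2]
tool_rot: [-3.135, 0.404, 1.677]
force: [-1.1, 1.6, -3.7]
width: 11.2
gripper_force: 58.9
t 17.6 pos [565.112 327.033 460.195] shift tool [-527.453   45.96   276.636] rot [0.446 0.006 1.061] world [ 107.019 -585.786  -47.408]
q [-0.581  0.669 -0.379  0.909  0.527  1.88  -0.721] F [-1.052  1.649 -3.693] w 11.241408342190756 58.91494631767273
```

Run:
```python
from to import *
p,R=fin(430);p0,R0,_=cur();v=Ro.from_matrix(R0.T@R).as_rotvec();N=14
for k in range(N):
    Rk=R0@Ro.from_rotvec(v*k/N).as_matrix();print(k,(Rk.T@(p-p0)/N).round(0),v/N)
```

```text
0 [-38.   3.  20.] [0.032 0.    0.076]
1 [-37.   7.  20.] [0.032 0.    0.076]
2 [-37.  10.  19.] [0.032 0.    0.076]
3 [-36.  14.  19.] [0.032 0.    0.076]
4 [-35.  17.  18.] [0.032 0.    0.076]
5 [-33.  20.  18.] [0.032 0.    0.076]
6 [-32.  23.  17.] [0.032 0.    0.076]
7 [-30.  26.  16.] [0.032 0.    0.076]
8 [-28.  29.  15.] [0.032 0.    0.076]
9 [-25.  31.  14.] [0.032 0.    0.076]
10 [-23.  33.  13.] [0.032 0.    0.076]
11 [-20.  35.  12.] [0.032 0.    0.076]
12 [-18.  37.  11.] [0.032 0.    0.076]
13 [-15.  39.  10.] [0.032 0.    0.076]
```

```bash
python3 nudge.py '{"dx":[-38, -37, -37, -36, -35, -33, -32, -30, 0], "dy":[3, 7, 10, 14, 17, 20, 23, 26, 0], "dz":[20, 20, 19, 19, 18, 18, 17, 16, 0], "drx":[0.032, 0.032, 0.032, 0.032, 0.032, 0.032, 0.032, 0.032, 0], "dry":[0, 0, 0, 0, 0, 0, 0, 0, 0], "drz":[0.076, 0.076, 0.076, 0.076, 0.076, 0.076, 0.076, 0.076, 0], "aperture":[5, 5, 5, 5, 5, 5, 5, 5, 5]}'
python3 -c "
from to import *
delta(*fin(430))"
```

```text
clock: 18.5
eef_pos: [626.7, -26.2, 438.4]
tool_rot: [3.133, 0.404, 0.985]
force: [-0.1, -0.3, -1.0]
width: 10.8
gripper_force: 58.9
t 18.5 pos [626.659 -26.175 438.379] shift tool [-145.08   165.639   91.274] rot [0.189 0.001 0.425] world [  45.472 -232.578  -25.592]
q [-0.073  0.625 -0.205  1.03   0.401  1.79  -0.811] F [-0.125 -0.319 -1.034] w 10.753544974279354 58.894429206848145
```

```bash
python3 nudge.py '{"dx":[-28, -25, -23, -20, -18, -10, 0, 0, 0], "dy":[29, 31, 33, 35, 37, 15, 0, 0, 0], "dz":[15, 14, 13, 12, 11, 8, 0, 0, 0], "drx":[0.032, 0.032, 0.032, 0.032, 0.032, 0.02, 0, 0, 0], "dry":[0, 0, 0, 0, 0, 0, 0, 0, 0], "drz":[0.076, 0.076, 0.076, 0.076, 0.076, 0.045, 0, 0, 0], "aperture":[5, 5, 5, 5, 5, 5, 5, 5, 5]}'
python3 -c "
from to import *
delta(*fin(430));delta(*fin(200))"
```

```text
clock: 19.4
eef_pos: [661.0, -241.7, 420.5]
tool_rot: [3.14, 0.397, 0.545]
force: [0.0, 0.7, -0.9]
width: 11.1
gripper_force: 59.0
t 19.4 pos [ 660.995 -241.719  420.501] shift tool [ 3.613 20.327  6.887] rot [ 0.01  -0.005  0.02 ] world [ 11.136 -17.034  -7.714]
q [ 0.202  0.833 -0.068  0.657  0.325  1.948 -0.802] F [ 0.037  0.736 -0.899] w 11.071079061883887 58.9550918340683
t 19.4 pos [ 660.995 -241.719  420.501] shift tool [ 92.479  19.943 219.025] rot [ 0.01  -0.005  0.02 ] world [  11.136  -17.034 -237.714]
q [ 0.202  0.833 -0.068  0.657  0.325  1.948 -0.802] F [ 0.037  0.736 -0.899] w 11.071079061883887 58.9550918340683
```

```bash
python3 nudge.py '{"dx":[8, 13, 13, 13, 13, 13, 12, 7.5, 0, 0, 0, 0], "dy":[3, 3, 3, 3, 3, 2, 2, 1, 0, 0, 0, 0], "dz":[18, 30, 31, 31, 31, 31, 28, 19, 0, 0, 0, 0], "drx":[0, 0, 0, 0, 0.005, 0.005, 0, 0, 0, 0, 0, 0], "dry":[0, 0, 0, 0, 0, 0, 0, -0.005, 0, 0, 0, 0], "drz":[0, 0, 0, 0.01, 0.01, 0, 0, 0, 0, 0, 0, 0], "aperture":[5, 5, 5, 5, 5, 5, 5, 5, 5, 5, 5, 5]}'
python3 -c "
from to import *
delta(*fin(200))
S=ctrl.get_image('scene');T=ctrl.get_image('top')
print(proj('scene',[551.5,-328.4,200]),proj('top',[551.5,-328.4,200]))
cv2.imwrite('pics/s7.png',S);cv2.imwrite('pics/t7.png',T)
cv2.imwrite('pics/v7.png',np.hstack([cv2.resize(S[70:210,260:400],(400,400),interpolation=2),cv2.resize(T[130:250,300:420],(400,400),interpolation=2)]))"
```

```text
clock: 20.6
eef_pos: [672.9, -260.1, 184.5]
tool_rot: [3.138, 0.401, 0.521]
force: [-0.2, -0.6, -1.6]
width: 11.2
gripper_force: 59.0
t 20.6 pos [ 672.859 -260.127  184.529] shift tool [ 0.729 -1.559  1.577] rot [ 0.003 -0.    -0.002] world [-0.727  1.374 -1.742]
q [ 0.233  0.967 -0.076  0.998  0.321  1.496 -0.945] F [-0.177 -0.578 -1.582] w 11.229823220008322 59.00312840938568
[[346.276 120.872]] [[368.092 192.395]]
```

View pics/v7.png

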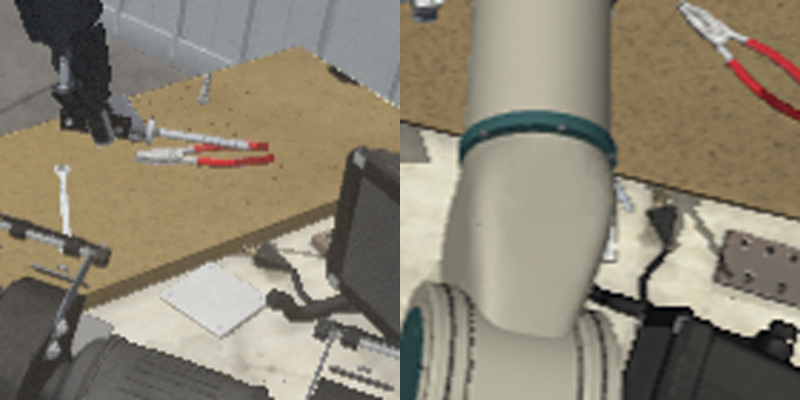

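The tip is at scene (346.5,120.8) against (346.3,120.9) predicted, and the rod is level and well clear. I'll let it settle and hand in.

```bash
python3 nudge.py '{"dx":[0, 0, 0, 0, 0, 0], "dy":[0, 0, 0, 0, 0, 0], "dz":[0, 0, 0, 0, 0, 0], "drx":[0, 0, 0, 0, 0, 0], "dry":[0, 0, 0, 0, 0, 0], "drz":[0, 0, 0, 0, 0, 0], "aperture":[5, 5, 5, 5, 5, 5]}'
python3 -c "
from to import *
delta(*fin(200));print(np.abs(cur()[2]['qd']).max())
print(ctrl.finish_job())"
```

```text
clock: 21.3
eef_pos: [671.8, -260.0, 182.4]
tool_rot: [3.14, 0.404, 0.522]
force: [-0.0, 0.1, -1.5]
width: 11.3
gripper_force: 59.0
t 21.3 pos [ 671.824 -260.02   182.36 ] shift tool [ 0.658 -0.943 -0.746] rot [ 0.001  0.002 -0.001] world [0.307 1.266 0.427]
q [ 0.233  0.97  -0.076  0.999  0.321  1.496 -0.945] F [-0.012  0.097 -1.454] w 11.266940097974762 59.006178975105286
0.0014270495893154687
the job is handed in; nothing more can be done
None
```

I handed the job in at 21.3 s: the rod went down the tube until its collar stopped on the mouth (about 11 N), came right out, and is now held level and still with its tip about 20 cm above the middle of the reading plate; the hand-in gave no verdict, and I did not re-measure the bolt, nut and tape measure at the end.

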